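# Put the cups on the sprung lift and the tin on its mat

### The job

Clear up the coffee corner: stand every porcelain cup from the turntable upright on the tray of the sprung cup lift, side by side, setting each down gently on the sinking tray rather than dropping it, and push the empty tin, upright, across the shelf until it sits wholly on the round cork mat. Leave the kettle, the carafe and the dripper where they are.

Things in the scene. Friction and masses are not known exactly. Their poses are not given: they have to be found in the camera images.
- cup1: one of 4 to 6 alike handleless white porcelain cups, open-topped, straight-sided: 60 mm outside diameter above its lowest 12 mm (foot 50 mm), 66 mm tall, wall 4 mm, 0.14 to 0.23 kg. Starts upright on the turntable, 75 to 95 mm from its axis. Origin: centre of its underside; z out of its mouth. Absent cups read None throughout (as does one held in the fingers)
- cup2: one of 4 to 6 alike handleless white porcelain cups, open-topped, straight-sided: 60 mm outside diameter above its lowest 12 mm (foot 50 mm), 66 mm tall, wall 4 mm, 0.14 to 0.23 kg. Starts upright on the turntable, 75 to 95 mm from its axis. Origin: centre of its underside; z out of its mouth. Absent cups read None throughout (as does one held in the fingers)
- cup3: one of 4 to 6 alike handleless white porcelain cups, open-topped, straight-sided: 60 mm outside diameter above its lowest 12 mm (foot 50 mm), 66 mm tall, wall 4 mm, 0.14 to 0.23 kg. Starts upright on the turntable, 75 to 95 mm from its axis. Origin: centre of its underside; z out of its mouth. Absent cups read None throughout (as does one held in the fingers)
- cup4: one of 4 to 6 alike handleless white porcelain cups, open-topped, straight-sided: 60 mm outside diameter above its lowest 12 mm (foot 50 mm), 66 mm tall, wall 4 mm, 0.14 to 0.23 kg. Starts upright on the turntable, 75 to 95 mm from its axis. Origin: centre of its underside; z out of its mouth. Absent cups read None throughout (as does one held in the fingers)
- cup5: one of 4 to 6 alike handleless white porcelain cups, open-topped, straight-sided: 60 mm outside diameter above its lowest 12 mm (foot 50 mm), 66 mm tall, wall 4 mm, 0.14 to 0.23 kg. Starts upright on the turntable, 75 to 95 mm from its axis. Origin: centre of its underside; z out of its mouth. Absent cups read None throughout (as does one held in the fingers)
- cup6: one of 4 to 6 alike handleless white porcelain cups, open-topped, straight-sided: 60 mm outside diameter above its lowest 12 mm (foot 50 mm), 66 mm tall, wall 4 mm, 0.14 to 0.23 kg. Starts upright on the turntable, 75 to 95 mm from its axis. Origin: centre of its underside; z out of its mouth. Absent cups read None throughout (as does one held in the fingers)
- turntable: round wooden turntable, 240 mm across, flat top 40 mm above the shelf, fixed in place on the shelf but its platter turns, a little stiffly. Origin: on its axis at shelf height
- lift: sprung cup lift: a plywood base 170 mm (its x) by 240 mm (its y), 22 mm high, fixed to the shelf, with a wooden tray above it carried on two coil springs. Origin: centre of the base's underside; x and y along its sides, z up
- tray_mid (a point): centre of the upper face of the lift's tray floor, on which the cups are to stand; moves down with the tray; its axes are the lift's. The tray is 190 mm (x) by 260 mm (y) outside, with a rim 4 mm thick rising 12 mm above its floor. The floor is 74 mm above the shelf when the tray is empty
- tray (a joint): how far the tray has sunk, m: 0 empty and up, 0.045 at its bottom stop. It only moves up and down and stays level; the springs give about 280 N/m, so each cup sinks it 5 to 8 mm
- tin: empty metal tin with its lid pressed on, a plain cylinder 110 mm in diameter and 84 mm tall (too wide to grip), about 0.2 to 0.4 kg, standing on the shelf; slides when pushed low. Origin: centre of its underside, z up
- mat: flat round cork mat, 150 mm in diameter, let into the shelf so that things slide onto it without a step. Origin: its centre
- kettle: black steel gooseneck kettle, body 144 mm across at the foot, about 145 mm tall with its knob, spout to its +x and handle to its -x; a bystander, loose. Origin: centre of its underside
- carafe: glass carafe, 124 mm across, 140 mm tall; a bystander, loose. Origin: centre of its underside
- dripper: orange plastic dripper, a cone on a flange, 116 mm across, 96 mm tall; a bystander, loose. Origin: centre of its underside

How it is judged:
At the end, for the whole second after the job is handed in: Every cup present stands at rest and upright (7 deg), foot flat on the tray floor, centre within 70 mm (x) and 105 mm (y) of its middle, the tray sunk more than 8 mm; the tin stands upright, at rest, its centre within 20 mm of the mat's (z of cup1 in the frame of tray_mid between -0.005 and 0.006 m and x of cup1 in the frame of tray_mid between -0.07 and 0.07 m and y of cup1 in the frame of tray_mid between -0.105 and 0.105 m and angle between each of cup1, cup2, cup3, cup4, cup5, cup6's own z axis and vertical below 0.12 rad and linear speed of each of cup1, cup2, cup3, cup4, cup5, cup6 below 0.03 m/s and z of cup2 in the frame of tray_mid between -0.005 and 0.006 m and x of cup2 in the frame of tray_mid between -0.07 and 0.07 m and y of cup2 in the frame of tray_mid between -0.105 and 0.105 m and z of cup3 in the frame of tray_mid between -0.005 and 0.006 m and x of cup3 in the frame of tray_mid between -0.07 and 0.07 m and y of cup3 in the frame of tray_mid between -0.105 and 0.105 m and z of cup4 in the frame of tray_mid between -0.005 and 0.006 m and x of cup4 in the frame of tray_mid between -0.07 and 0.07 m and y of cup4 in the frame of tray_mid between -0.105 and 0.105 m and z of cup5 in the frame of tray_mid between -0.005 and 0.006 m and x of cup5 in the frame of tray_mid between -0.07 and 0.07 m and y of cup5 in the frame of tray_mid between -0.105 and 0.105 m and z of cup6 in the frame of tray_mid between -0.005 and 0.006 m and x of cup6 in the frame of tray_mid between -0.07 and 0.07 m and y of cup6 in the frame of tray_mid between -0.105 and 0.105 m and value of joint tray above 0.008 m and horizontal distance between tin and mat below 0.02 m and angle between tin's own z axis and vertical below 0.1 rad and height (world z) of tin below 0.006 m and linear speed of tin below 0.02 m/s); the robot touches nothing.
It fails at once if a cup is dropped or banged onto the lift (more than 15 N) (contact force between any of cup1, cup2, cup3, cup4, cup5, cup6 and lift above 15 N).
It fails at once if the tin is tipped over (angle between tin's own z axis and vertical above 0.6 rad).
It fails at once if the kettle, carafe or dripper is moved more than 30 mm or tipped (distance of any of kettle, carafe, dripper from where it was at the start of the episode above 0.03 m or angle between any of kettle, carafe, dripper's own z axis and vertical above 0.4 rad).
Of cup1, cup2, cup3, cup4, cup5, cup6 only 4 to 6 are there at a start; the rules pass over those that are not, and their reading is None.
At some moment in a run one of tin may be knocked a few centimetres aside while the robot is not near it.
It also fails if it takes over 210 s, if anything falls off the work surface, if the arm or the gripper's body presses on something with over 40 N, if the wrist force passes 120 N, or if a joint passes its speed limit or range.

### The arm

A 6-joint arm with a two-finger parallel gripper is mounted at the origin on the work surface. World frame = base frame: x ahead of the robot, y to its left, z up, the work surface at z = 0. Lengths are in m, angles in rad, forces in N, time in s.
With the tool pointing down it reaches from about 0.275 to 0.825 m from the base axis. Payload 4.9 kg.
Tool frame: the origin (TCP) lies on the centre line of the jaws, within the pads' length; the fingertips stand 17 mm ahead of it and the grasp point (between the pads) lies 2 mm behind it (ctrl.tcp_to_tips is the distance from the TCP to the fingertips, in m); z points along the fingers, y is the line along which they close (so a half turn about z gives the same grasp; the last joint's range is limited). The gripper opens to 85 mm and grips with 20 to 120 N. Pads are 22 mm wide; open, the fingers measure 114 mm over their backs; the gripper's body (76 mm by 85 mm) begins 54 mm behind the grasp point. The pads swing forward as they close: fully open they stand 13 mm farther back than shut.
Start: joints at [-1.477, 0.326, -0.193, 1.052, 0, 1.437], TCP at [0.124, -0.536, 0.248] pointing down, gripper open.
Joint ranges: [-2.65, 2.65], [-0.97, 1.79], [-1.3, 1.35], [-1.93, 2.1], [-1.47, 1.37], [-3.14, 3.14]. Speed limits (rad/s): [2.57, 2.57, 3.14, 3.14, 3.14, 3.14].

### API

Orientations are given as a rotation vector (axis times angle).
In Python, from cell import ctrl gives the robot as it stands. Calls block until the motion is done:
- ctrl.movep(position, orientation): joint-space move of the TCP to a pose.
- ctrl.move_l(position, velocity=0.15, rot=None, until_force=None): straight line of the TCP; rot=None keeps the orientation; velocity is the mean speed in m/s. With until_force (N) it stops when the force on the tool has changed by that much, and returns True; else False.
- ctrl.set_joints(angles): joint-space move.
- ctrl.let_go() and ctrl.grab(newtons=None): open the fingers fully, or close them until they stop; newtons is the grip in N (None keeps the last).
- ctrl.sleep(seconds).
- ctrl.ik(position, orientation): joint angles nearest the present ones, or None.
- ctrl.grab_frame(name): name is "scene" or "top" or "wrist"; returns a dict with "img" (480x640x3 uint8, red, green, blue), "fx", "fy", "cx", "cy" (pixels), "cam_to_world" (4x4, takes a point from camera to world coordinates); the wrist camera has in their place "T_tool_cam" (4x4, takes a point from camera to tool coordinates, whose origin is the TCP and whose axes are the flange's). Camera axes: x right, y down, z forward; pixel columns grow to the right and rows downward; lengths in m; the calibration is good to about 2 mm. A picture is of the moment at which its call begins: read the wrist's pose just before it. There is no depth.
A pose or a line that the arm cannot do raises ctrl.MotionError and nothing moves.
- ctrl.sign_off(): hands the job in; it is judged then, once.
Readings, each from a call of its own:
- ctrl.read_clock(): time.
- ctrl.read_q(): joint angles.
- ctrl.read_joint_velocities(): joint speeds.
- ctrl.read_tau(): joint torques, N m.
- ctrl.read_position(): TCP position.
- ctrl.read_eef_rot(): TCP orientation.
- ctrl.read_contact_force(): force on the tool from outside, world axes, zero at the start.
- ctrl.read_wrist_torque(): the same for the moment, N m.
- ctrl.read_finger_gap(): opening from 0.0 (shut) to 1.0 (fully open).
- ctrl.read_grasp_force(): force on a finger pad.
Only numpy, scipy, OpenCV 4.12 (cv2) and the standard library are available. Lean on these libraries where they do the work, as an engineer would, in place of code of your own. Each camera call takes 0.05 s, during which the arm holds its last target. There are 200 camera calls.

## Working session

There is one attempt and no reset: what is moved stays moved. The work goes in short steps, each a Python script; the robot and the scene stay as the last script left them, time stands still between calls to the robot, and variables do not carry over. Pictures are saved under pics/ and viewed, at most 14 in all, crops included, and the job is handed in when it is done.

```bash
ls; mkdir -p pics; python3 - <<'E'
from cell import ctrl
import cv2, numpy as np
for n in ("top","scene"):
    f=ctrl.grab_frame(n); cv2.imwrite(f"pics/{n}0.png",f["img"][:,:,::-1])
    print(n,f["fx"],f["fy"],f["cx"],f["cy"]);print(np.round(f["cam_to_world"],4).tolist())
print(ctrl.read_clock(),ctrl.read_eef_rot(),ctrl.tcp_to_tips)
print(ctrl.grab_frame("wrist")["T_tool_cam"])
E
```

```text
cell.py
pics
top 506.77610038252624 506.77610038252624 321.9005910814723 246.62019544850395
[[0.0186, -0.992, 0.1246, 0.4324], [-0.9997, -0.0203, -0.0121, 0.0112], [0.0145, -0.1243, -0.9921, 1.2293], [0.0, 0.0, 0.0, 1.0]]
scene 475.9906559402283 475.9906559402283 326.3692070348679 246.47466949433596
[[-0.2928, 0.7138, -0.6362, 1.2746], [0.956, 0.2069, -0.2078, 0.2362], [-0.0166, -0.6691, -0.743, 0.8668], [0.0, 0.0, 0.0, 1.0]]
0.1 [-3.11961410e+00 -3.56839069e-01 -3.54820535e-05] 0.017
[[-8.07178413e-04 -9.47605483e-01 -3.19442010e-01  8.31882249e-02]
 [ 9.99999666e-01 -8.06120604e-04 -1.35529574e-04  1.03856353e-03]
 [-1.29080218e-04 -3.19442012e-01  9.47605817e-01 -1.24626835e-01]
 [ 0.00000000e+00  0.00000000e+00  0.00000000e+00  1.00000000e+00]]
```

View pics/top0.png

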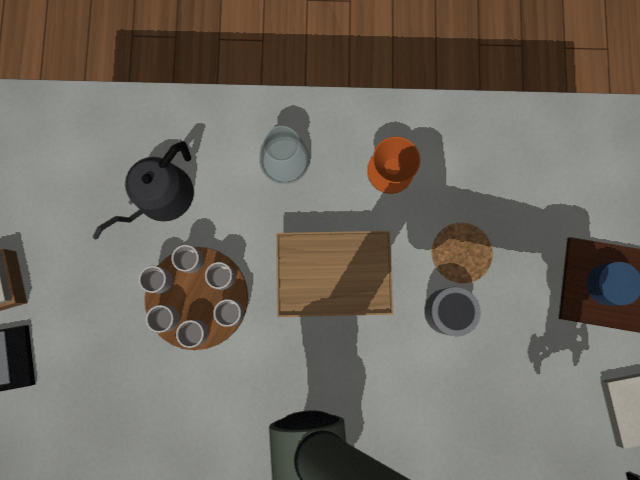

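View pics/scene0.png

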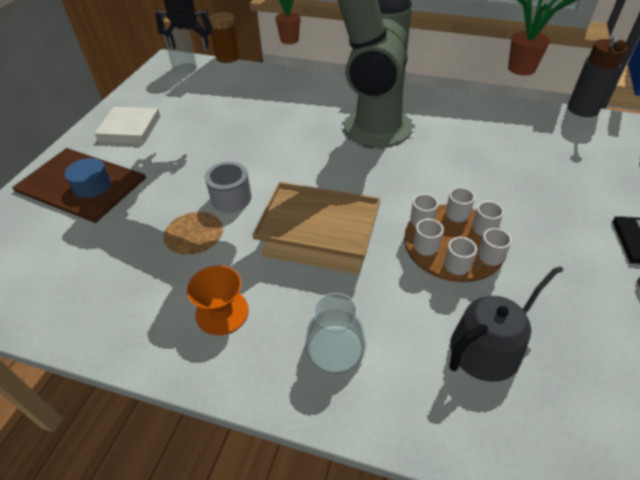

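```bash
python3 - <<'E'
import cv2
i=cv2.imread("pics/top0.png")
cv2.imwrite("pics/c1.png",cv2.resize(i[240:360,130:260],None,fx=5,fy=5,interpolation=cv2.INTER_CUBIC))
cv2.imwrite("pics/c2.png",cv2.resize(i[210:345,270:500],None,fx=3,fy=3,interpolation=cv2.INTER_CUBIC))
E
```

```text
(no output)
```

View pics/c1.png

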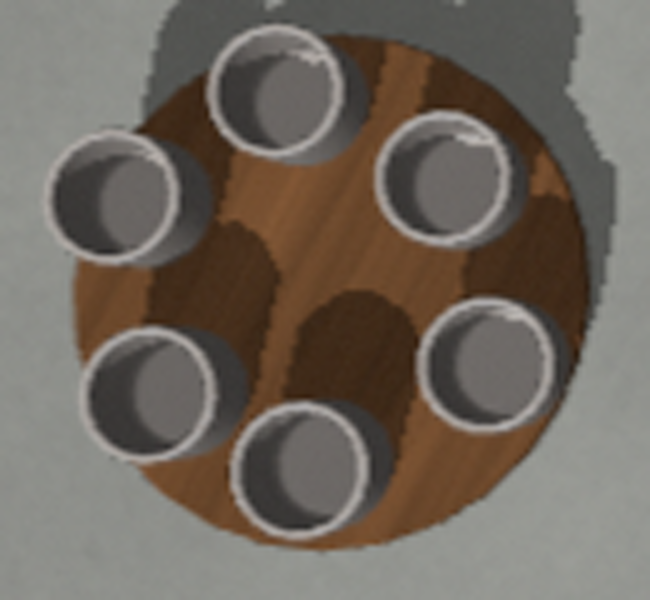

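View pics/c2.png

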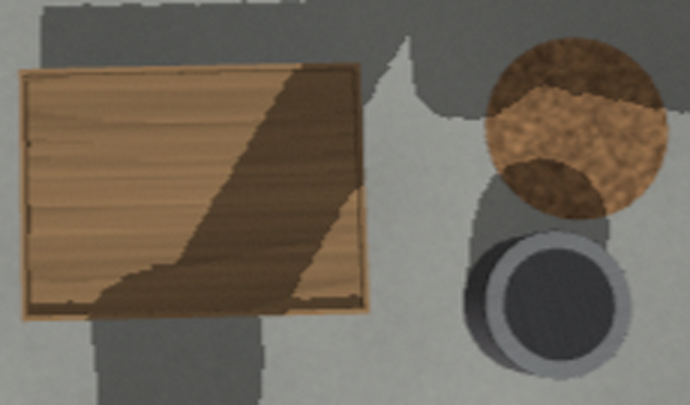

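```bash
cat > h.py <<'E'
import numpy as np, cv2
from cell import ctrl
from scipy.spatial.transform import Rotation as R
def p2w(f,u,v,z):
    T=np.array(f["cam_to_world"]); d=T[:3,:3]@[(u-f["cx"])/f["fx"],(v-f["cy"])/f["fy"],1]
    o=T[:3,3]; return o+d*(z-o[2])/d[2]
def down(a):  # tool pointing down, closing axis (tool y) at world angle a
    y=np.array([np.cos(a),np.sin(a),0]); z=np.array([0,0,-1.])
    return R.from_matrix(np.c_[np.cross(y,z),y,z]).as_rotvec()
def shot(n,name):
    f=ctrl.grab_frame(n); cv2.imwrite(f"pics/{name}.png",f["img"][:,:,::-1]); return f
E
python3 - <<'E'
from h import *
f=ctrl.grab_frame("top")
c=lambda u,v,z:p2w(f,130+u/5-.4,240+v/5-.4,z)
d=lambda u,v,z:p2w(f,270+u/3-.33,210+v/3-.33,z)
np.set_printoptions(precision=4,suppress=True)
P=np.array([c(*q,.106) for q in [(276,92),(113,198),(444,179),(486,365),(149,394),(300,469)]]);print(P)
tt=c(330,292,.04);print("tt",tt, np.hypot(*(P-tt)[:,:2].T)) 
L=np.array([d(*q,.086) for q in [(20,70),(361,64),(369,313),(24,319)]]);print("lift",L,L.mean(0),[np.linalg.norm(L[i]-L[i-1]) for i in range(4)])
print("mat",d(576,128,0),"r",d(485,128,0),d(667,128,0)); print("tin",d(558,304,.084),d(485,304,.084),d(631,304,.084))
print("kettle",p2w(f,159,190,.0),p2w(f,95,237,.1),"car",p2w(f,285,160,0),"drip",p2w(f,388,177,0),p2w(f,398,160,.096))
# T of the closing angle tests
for z in (.07,.12,.25,.3):
  for p in [P[1],P[0],L.mean(0)+[.05,.08,0],L.mean(0)+[.05,-.08,0],d(558,304,0)+[-.1,0,0]]:
    print(z,[ctrl.ik([p[0],p[1],z],down(a)) is not None for a in np.arange(0,np.pi,np.pi/6)])
E
```

```text
[[0.5418 0.3012 0.106 ]
 [0.4934 0.3704 0.106 ]
 [0.5046 0.2252 0.106 ]
 [0.4234 0.2032 0.106 ]
 [0.4081 0.3496 0.106 ]
 [0.377  0.2822 0.106 ]]
tt [0.4552 0.2883 0.04  ] [0.0875 0.0905 0.0802 0.0909 0.0772 0.0785]
lift [[ 0.6051  0.1016  0.086 ]
 [ 0.6151 -0.1579  0.086 ]
 [ 0.427  -0.1642  0.086 ]
 [ 0.4178  0.093   0.086 ]] [ 0.5163 -0.0319  0.086 ] [np.float64(0.187457179429412), np.float64(0.25967050228189403), np.float64(0.18821382817591892), np.float64(0.2574277334065552)]
mat [ 0.5796 -0.3467  0.    ] r [ 0.5781 -0.2721  0.    ] [ 0.5812 -0.4214  0.    ]
tin [ 0.4363 -0.3066  0.084 ] [ 0.4353 -0.2517  0.084 ] [ 0.4374 -0.3616  0.084 ]
kettle [0.7193 0.4008 0.    ] [0.5855 0.5053 0.1   ] car [0.8027 0.0923 0.    ] drip [ 0.765  -0.1653  0.    ] [ 0.7798 -0.1746  0.096 ]
0.07 [True, True, True, True, True, True]
0.07 [True, True, True, True, True, True]
0.07 [True, True, True, True, True, True]
0.07 [True, True, True, True, True, True]
0.07 [True, True, True, True, True, True]
0.12 [True, True, True, True, True, True]
0.12 [True, True, True, True, True, True]
0.12 [True, True, True, True, True, True]
0.12 [True, True, True, True, True, True]
0.12 [True, True, True, True, True, True]
0.25 [True, True, True, True, True, True]
0.25 [True, True, True, True, True, True]
0.25 [True, True, True, True, True, True]
0.25 [True, True, True, True, True, True]
0.25 [True, True, True, True, True, True]
0.3 [True, True, True, True, True, True]
0.3 [True, True, True, True, True, True]
0.3 [True, True, True, True, True, True]
0.3 [True, True, True, True, True, True]
0.3 [True, True, True, True, True, True]
```

```bash
cat >> h.py <<'E'
import json,os
CUPS=np.array([[.5418,.3012],[.4934,.3704],[.5046,.2252],[.4234,.2032],[.4081,.3496],[.377,.2822]])
TT=np.array([.4552,.2883]); LC=np.array([.5163,-.0319]); YAW=np.radians(2.3)
SITES=[(.05,-.075),(-.05,-.075),(.05,0),(-.05,0),(.05,.075),(-.05,.075)]
GH=.045
def ori(xy,z,a):
    c=[(abs(q[5]),tuple(down(b))) for b in (a,a+np.pi) if (q:=ctrl.ik([*xy,z],down(b))) is not None]
    return min(c)[1]
def fz(): return np.mean([ctrl.read_contact_force()[2] for _ in range(5)])
def pick(xy,a):
    r=ori(xy,.22,a)
    ctrl.movep([*xy,.22],r); ctrl.move_l([*xy,.04+GH],.15)
    f0=fz(); ctrl.grab(35); g=ctrl.read_finger_gap()
    ctrl.move_l([*xy,.25],.15); ctrl.sleep(.3); w=f0-fz()
    print("gap",g,"weight",w,"grasp",ctrl.read_grasp_force(),"t",ctrl.read_clock()); return w
def place(site,load,w):
    c,s=np.cos(YAW),np.sin(YAW); xy=LC+[c*site[0]-s*site[1],s*site[0]+c*site[1]]
    zf=.074-load/280
    ctrl.movep([*xy,.25],ori(xy,.25,YAW)); ctrl.move_l([*xy,zf+GH+.014],.12)
    ctrl.sleep(.3); f0=fz(); hit=ctrl.move_l([*xy,zf+GH-.02],.02,until_force=.9*w)
    z=ctrl.read_position()[2]; print("hit",hit,"base at",z-GH,"exp",zf-w/280,"df",fz()-f0)
    if not hit: return
    ctrl.let_go(); ctrl.move_l([*xy,.25],.15); print("t",ctrl.read_clock())
E
python3 - <<'E'
from h import *
print([round(ctrl.read_contact_force()[2],2) for _ in range(4)])
d=CUPS[3]-TT; w=pick(CUPS[3],np.arctan2(d[1],d[0]))
if 1<w<3 : place(SITES[0],0,w)
shot("top","top1"); shot("scene","scene1")
E
```

```text
[np.float64(0.51), np.float64(0.51), np.float64(0.51), np.float64(0.51)]
gap 0.6931197111401995 weight 1.813036735317079 grasp 37.88883471832378 t 5.975
hit True base at 0.06935545236218477 exp 0.067524868802439 df 1.226504017113663
t 11.0917
```

View pics/top1.png

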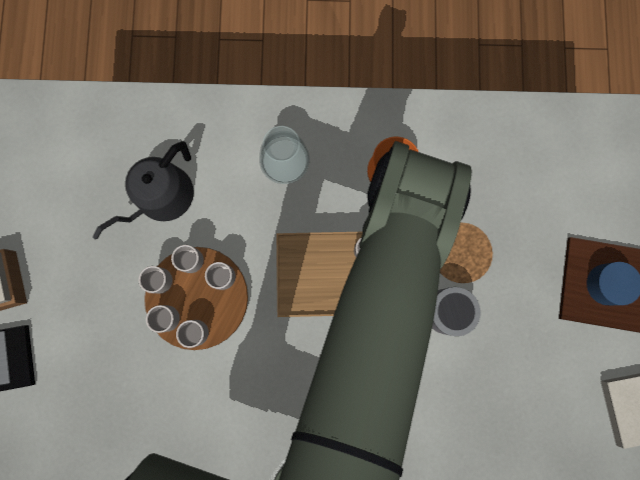

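The top view shows five cups still at their original pixels (e.g. 190,334; 218,276) and the first cup's rim just visible on the tray at (360,246). I'll do two more.

```bash
python3 - <<'E'
from h import *
load=1.81
for k,s in ((5,1),(2,2)):
    d=CUPS[k]-TT; w=pick(CUPS[k],np.arctan2(d[1],d[0]))
    assert 1<w<3
    place(SITES[s],load,w); load+=w
print(load)
ctrl.movep([.3,.2,.35],ori((.3,.2),.35,YAW))
i=shot("top","top2")["img"]; cv2.imwrite("pics/c3.png",cv2.resize(i[220:360,130:400],None,fx=2.9,fy=2.9,interpolation=cv2.INTER_CUBIC)[:,:,::-1])
E
```

```text
gap 0.6884776309076138 weight 2.556521422544993 grasp 37.94438498618547 t 16.2083
hit True base at 0.06222850083644203 exp 0.058405280633767875 df 1.8731247867872605
t 22.1583
gap 0.6812672611570073 weight 1.136368735743409 grasp 37.810661779367365 t 26.5
hit True base at 0.06306804092473715 exp 0.0543468208632557 df -0.3491826727234284
t 31.7667
5.502890158288402
```

View pics/c3.png

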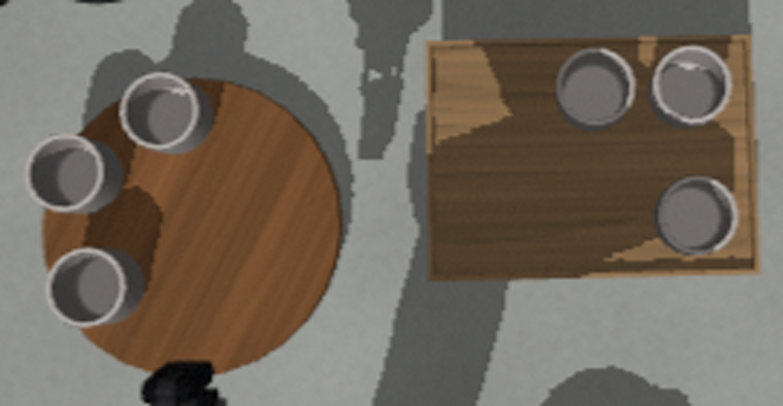

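Three cups stand upright on the tray (crop 595,88; 691,86; 697,216) and the three remaining on the platter haven't moved. The third set-down triggered early from force noise, so I'll confirm contact with a settled force before letting go.

```bash
python3 - <<'E'
s=open('h.py').read()
a=s.index("    ctrl.sleep(.3); f0=fz(); hit="); b=s.index("    ctrl.let_go(); ctrl.move_l([*xy,.25]")
s=s[:a]+'''    ctrl.sleep(.4); f0=fz(); ok=False
    for dz in np.arange(.010,-.016,-.0015):   # small steps, settled force each time
        ctrl.move_l([*xy,zf+GH+dz],.02); ctrl.sleep(.08); df=fz()-f0
        if df>.8*w: ok=True; break
    print("ok",ok,"base at",ctrl.read_position()[2]-GH,"exp",zf-w/280,"df",df)
    if not ok: return
'''+s[b:]
open('h.py','w').write(s)
E
python3 - <<'E'
from h import *
load=5.5
for k,s in ((0,3),(1,4),(4,5)):
    d=CUPS[k]-TT; w=np.clip(pick(CUPS[k],np.arctan2(d[1],d[0])),1.4,2.3)
    place(SITES[s],load,w); load+=w
    if ctrl.read_position()[2]<.2: break
else:
    ctrl.movep([.3,.2,.35],ori((.3,.2),.35,YAW))
shot("top","top3"); shot("scene","scene3")
E
```

```text
gap 0.6737062139505947 weight 1.419635307975161 grasp 37.72920862896123 t 38.1167
ok True base at 0.055372010988587086 exp 0.049287016757231565 df 1.5075632022039103
t 46.0333
gap 0.6922422963908781 weight 1.6946673701237995 grasp 37.962970906492046 t 50.5083
ok True base at 0.04580083329586296 exp 0.0432346332925037 df 1.4721959070814616
t 58.525
gap 0.6993228372242538 weight 2.311823033738293 grasp 37.98698670230806 t 62.8833
ok True base at 0.036738982037451656 exp 0.035020347578217995 df 2.6189707154539326
t 71.8
```

View pics/top3.png

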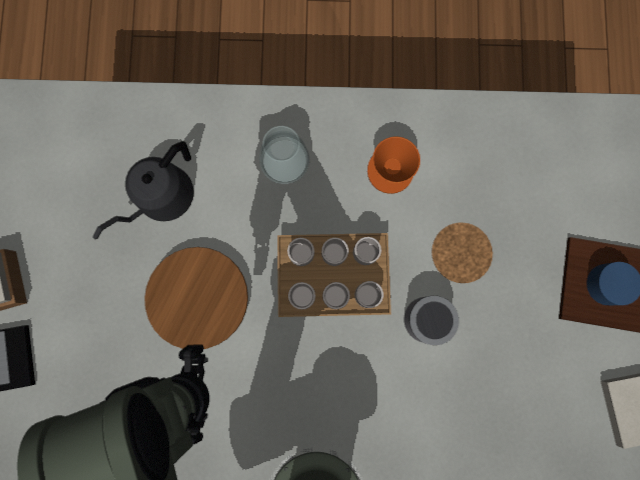

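View pics/scene3.png

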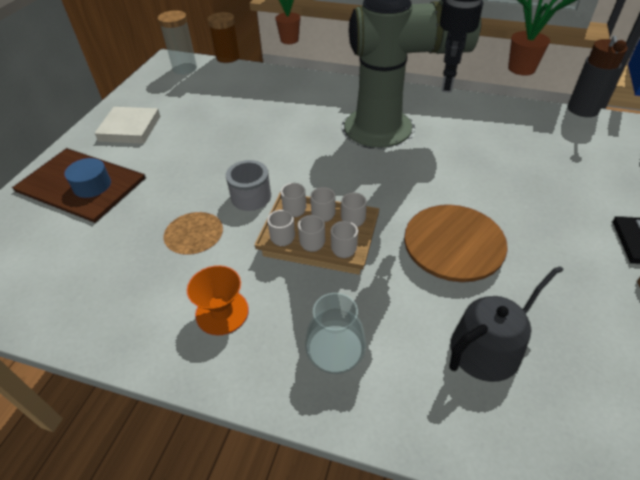

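All six cups stand upright on the tray in a 3×2 grid (top view 300–370, 250–296). The tin has been knocked to about (434,319). I'll measure it in an enlarged crop.

```bash
python3 - <<'E'
import cv2
i=cv2.imread("pics/top3.png")
cv2.imwrite("pics/c4.png",cv2.resize(i[215:350,380:500],None,fx=4,fy=4,interpolation=cv2.INTER_CUBIC))
E
```

```text
(no output)
```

View pics/c4.png

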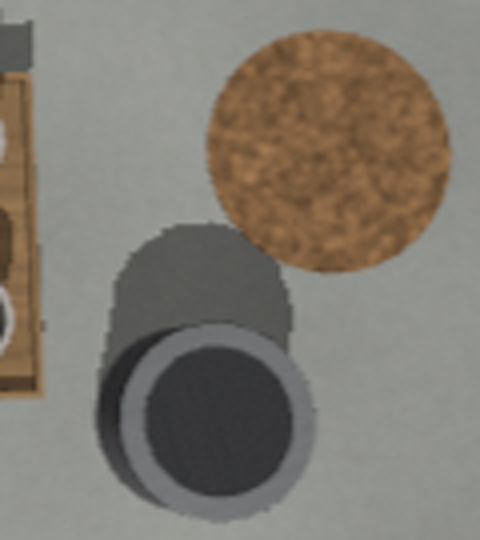

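```bash
cat >> h.py <<'E'
def push(tin,mat,short=.005):
    d=mat-tin; u=d/np.linalg.norm(d); a=np.arctan2(u[1],u[0])+np.pi/2
    s=tin-u*.085; e=mat-u*(.046+short); r=ori(s,.2,a)
    ctrl.movep([*s,.25],r); ctrl.move_l([*s,.045],.12)
    ctrl.move_l([*e,.045],.05); print("f",ctrl.read_contact_force(),ctrl.read_clock())
    ctrl.move_l([*(e-u*.04),.045],.08); ctrl.move_l([*(e-u*.04),.25],.15)
E
python3 - <<'E'
from h import *
f=ctrl.grab_frame("top")
g=lambda u,v,z:p2w(f,380+u/4-.37,215+v/4-.37,z)[:2]
tin,mat=g(218,422,.084),g(329,151,0); print(tin,mat)
push(tin,mat)
ctrl.movep([.3,.2,.35],ori((.3,.2),.35,YAW))
i=shot("top","top4")["img"]; cv2.imwrite("pics/c5.png",cv2.resize(i[215:350,270:500],None,fx=3.4,fy=3.4,interpolation=cv2.INTER_CUBIC)[:,:,::-1])
E
```

```text
[ 0.41511433 -0.25777357] [ 0.57955013 -0.34721248]
f [-1.16793268  0.53106364 -0.0217187 ] 82.2583
```

View pics/c5.png

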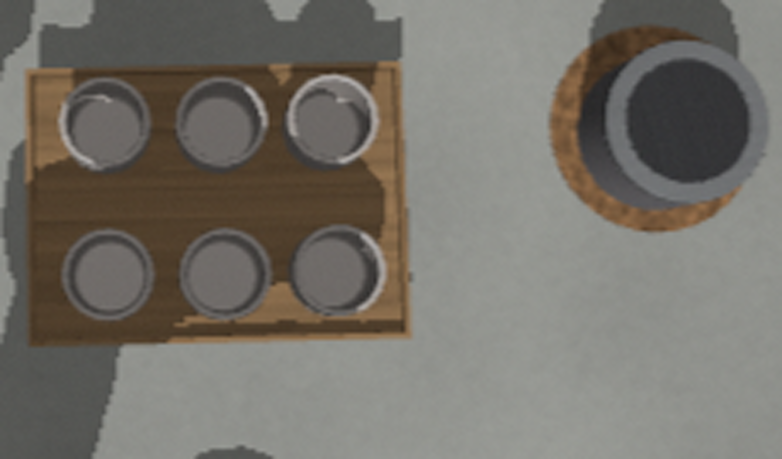

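```bash
python3 - <<'E'
from h import *
f=ctrl.grab_frame("top")
g=lambda u,v,z:p2w(f,270+u/3.4-.35,215+v/3.4-.35,z)[:2]
t=g(687.5,121,.084); m=np.array([.5796,-.347]); print("tin-mat",t-m,np.linalg.norm(t-m))
r=R.from_euler('z',-YAW).as_matrix()[:2,:2]
for q in [(105,124),(221,123),(332,120),(108,275),(226,274),(338,270)]: print(r@(g(*q,.101)-LC))
E
```

```text
tin-mat [-0.0047118   0.00130479] 0.004889124419107279
[0.04968066 0.07503811]
[ 0.04883062 -0.00143055]
[ 0.04937332 -0.07479923]
[-0.0494205   0.07469406]
[-0.05039261 -0.00225203]
[-0.0493333  -0.07550286]
```

The crop shows the tin (lid centre 687,121) wholly on the mat, 5 mm from its centre. All six cups are within 3 mm of their planned spots, so I'm handing in.

```bash
python3 -c "
from cell import ctrl
print(ctrl.sign_off(), ctrl.read_clock())"
```

```text
the job is handed in; nothing more can be done
the job is handed in; nothing more can be done
```

I handed the job in: all six cups stand upright on the lift tray, and the tin sits upright on the cork mat about 5 mm from its centre; the kettle, carafe and dripper weren't touched, and the hand-in didn't return a verdict.

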